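# Napkin rings from the drying rack to the waxing rack

## Task

The oil on the four wooden napkin rings is dry: move them from the drying rack to the empty waxing rack, one ring to each peg, each slipped down over its peg until it sits flat on the board. They were oiled in turn and are to be waxed in turn, so keep the row in the same order: from left to right they must stand on the waxing rack just as they now stand on the drying rack.

Things in the scene. Friction and masses are not known exactly. Their poses are not given: they have to be found in the camera images.
- plain_ring (a point): The plain round napkin ring (short straight tube), 44 mm across, 48 mm tall, bore 32 mm. Dark turned and carved wood, 30 to 65 g, standing on the drying rack with a peg through it. The point is its centre, half-way up; z along the bore.
- reel_ring (a point): The reel-shaped round napkin ring: 8 mm thick flanges 58 mm across at both ends, waist 46 mm across, 42 mm tall, bore 34 mm; grip it across the flanges (58 mm). Dark turned and carved wood, 30 to 65 g, standing on the drying rack with a peg through it. The point is its centre, half-way up; z along the bore.
- hex_ring (a point): The six-sided napkin ring, 50 mm across its flats (58 mm over the corners), 44 mm tall, six-sided bore 36 mm across; its own x axis is square to a pair of flats, to be gripped across them (within 0.25 rad of the drying rack's x axis at the start). Dark turned and carved wood, 30 to 65 g, standing on the drying rack with a peg through it. The point is its centre, half-way up; z along the bore.
- square_ring (a point): The square napkin ring, 46 by 46 mm (65 mm over the corners), 46 mm tall, square bore 34 mm; its own x and y axes are square to its faces (within 0.25 rad of the drying rack's axes at the start). Dark turned and carved wood, 30 to 65 g, standing on the drying rack with a peg through it. The point is its centre, half-way up; z along the bore.
- drying_rack: The drying rack, plain light wood, full at the start, fixed: board 64 mm (its x) by 350 mm (its y), on cleats, flat top 30 mm above the bench; origin under its middle at bench level, z up, y along the row towards the robot's left, x away from the robot (rack turned up to 0.15 rad); four upright 12 mm dowel pegs stand at y = -127.5, -42.5, +42.5, +127.5 mm, x = 0, and end 52 mm above the board. It may be the nearer or the farther of the two racks.
- waxing_rack: The waxing rack, plywood on dark cleats, empty at the start, fixed: board 64 mm (its x) by 350 mm (its y), on cleats, flat top 30 mm above the bench; origin under its middle at bench level, z up, y along the row towards the robot's left, x away from the robot (rack turned up to 0.15 rad); four upright 12 mm dowel pegs stand at y = -127.5, -42.5, +42.5, +127.5 mm, x = 0, and end 52 mm above the board.
- peg_plain: The drying rack's peg on which the plain ring stands at the start (the peg does not move, so it keeps that ring's place in the row); 12 mm dowel, 52 mm tall, origin at the centre of its foot on the board.
- peg_reel: The drying rack's peg on which the reel-shaped ring stands at the start (the peg does not move, so it keeps that ring's place in the row); 12 mm dowel, 52 mm tall, origin at the centre of its foot on the board.
- peg_hex: The drying rack's peg on which the hex ring stands at the start (the peg does not move, so it keeps that ring's place in the row); 12 mm dowel, 52 mm tall, origin at the centre of its foot on the board.
- peg_square: The drying rack's peg on which the square ring stands at the start (the peg does not move, so it keeps that ring's place in the row); 12 mm dowel, 52 mm tall, origin at the centre of its foot on the board.
Things that resemble listed ones, but are neither listed nor needed, are in the scene too. Leave any turquoise look-alike of the part that bears square_ring alone. Leave any purple look-alike of the part that bears plain_ring alone.

How it is judged:
By the outcome, as a careful person would: the job done as asked, in the order asked, and still so for the second after the job is handed in, with the robot touching nothing.
It also fails if it takes over 102 s, if anything falls off the work surface, if the arm or the gripper's body presses on something with over 40 N, if the wrist force passes 120 N, or if a joint passes its speed limit or range.

## Robot

A 6-joint arm with a two-finger parallel gripper is mounted at the origin on the work surface. World frame = base frame: x ahead of the robot, y to its left, z up, the work surface at z = 0. Lengths are in mm, angles in rad, forces in N, time in s.
With the tool pointing down it reaches from about 350 to 925 mm from the base axis. Payload 6.4 kg.
Tool frame: the origin (TCP) lies midway between the tips of the shut fingers; the grasp point (between the pads) lies 19 mm behind it; z points along the fingers, y is the line along which they close (so a half turn about z gives the same grasp; the last joint's range is limited). The gripper opens to 85 mm and grips with 20 to 120 N. Pads are 22 mm wide; open, the fingers measure 114 mm over their backs; the gripper's body (76 mm by 85 mm) begins 54 mm behind the grasp point. The pads swing forward as they close: fully open they stand 13 mm farther back than shut.
Start: joints at [1.018, 0.245, 1.558, -0, 1.339, -0.174], TCP at [240.372, 603.933, 209.99] pointing down, gripper open.
Joint ranges: [-3.13, 3.13], [-1.02, 2.26], [0.13, 2.54], [-0.95, 4.09], [0.21, 2.88], [-2.74, 2.74]. Speed limits (rad/s): [2.57, 2.57, 3.14, 3.14, 3.14, 3.14].

## Interface

Orientations are given as a 3x3 rotation matrix whose columns are the frame's x, y, z axes.
In Python, from rig import * gives the robot as it stands.
- The arm moves only by the tool move_arm, never from a script. Its argument "targets" is a list of rows, each a list of 3 entries, a list of its own where there are three numbers: the shift along the tool's x, y, z in mm, then the turn about the tool's z in rad, then the opening in per cent of the stroke, from 0 (shut) to 100 (fully open). In form: [[[tx, ty, tz], yaw, gripper], ...]. A call has 1 to 5 rows; each row is the pose to reach, as a shift and turn from the pose commanded when the call began, along the tool's axes at that moment; what a row does not reach only later rows make up. A row lasts 1/12 s, in which the tool goes at most 41.7 mm and 7.16 degrees, less where a joint would pass 70% of its speed; a pose out of reach is approached as far as the arm can. A call with a gripper value outside its range is refused whole. The fingers move at their own pace and stop on an object; "force" is the grip in N (left out, the last holds). Time passes only in rows, so rows that repeat a pose let the fingers close. It gives the time, the measured TCP pose, the force, the opening and the grip force at its end, in the units of the state.
- read_state(): the state, without advancing time (a new reading comes with each control period).
- get_image(name): name is "side" or "top"; returns the picture (420x560x3 uint8, red, green, blue); there is no depth.
- camera_info(name): a dict with "fx", "fy", "cx", "cy" (pixels), "R" (3x3) and "t" (3): a world point X has camera coordinates R X + t. Camera axes: x right, y down, z forward; pixel columns grow to the right and rows downward; lengths in mm; the calibration is good to about 2 mm. A picture is of the moment at which its call begins. camera_info takes no time and is no camera call.
- job_done(): hands the job in; it is judged then, once.
Trained networks look in the newest picture that a camera, given by its name, has taken for a name from the list of things; names that differ only in an ending like _2 or _b are one class to them, and where a whole thing is asked for, a point or a joint stands for the part that bears it (a point fixed in the world has none). Each returns a list of dicts, best first, with "confidence" (0 to 1); they miss things now and then, are a little off and sometimes report something else, mostly with a low value. They report only what shows in the picture. A call takes as long as a camera call. They do not tell look-alikes from the thing itself.
- cut_out(label, camera): "pixels" (420x560 bool, what is visible of it).
- spot_point(label, camera): "at" ([x, y, z] in mm, in world coordinates, good to about 4 mm: a listed point, or the origin of a listed thing).
The state is a dict: "t": time; "joint_pos": joint angles; "qvel": joint speeds; "effort": joint torques, N m; "ee_pos": TCP position; "ee_rot": TCP orientation; "ft_force": force on the tool from outside, world axes, zero at the start; "moment": the same for the moment, N m; "finger_gap": opening from 0.0 (shut) to 1.0 (fully open); "grip_force": force on a finger pad.
Only numpy, scipy, OpenCV 4.12 (cv2) and the standard library are available. Lean on these libraries where they do the work, as an engineer would, in place of code of your own. Each camera call takes 0.05 s, during which the arm holds its last target. There are 200 camera calls.

## Working session

There is one attempt and no reset: what is moved stays moved. The work goes in short steps, Python scripts to look and compute and a tool call to move; the robot and the scene stay as the last step left them, time stands still between calls to the robot, and variables do not carry over. Pictures are saved under pics/ and viewed, at most 14 in all, crops included, and the job is handed in when it is done.

Besides the shell and the picture viewer there is one more tool, called after "Request:" as a command line: name --argument value ..., lists and objects as JSON in quotes. move_arm: Moves the arm, as the interface text tells. Its arguments: {"type":"object","properties":{"targets":{"type":"array","items":{"type":"array"}},"force":{"type":"number"}},"required":["targets"]}

```bash
mkdir -p pics; python3 - <<'E'
from rig import *
import cv2,numpy as np
s=read_state();print(s['t'],s['ee_pos'],np.round(s['ee_rot'],3).tolist(),s['finger_gap'])
for c in('top','side'):
    cv2.imwrite(f'pics/{c}0.png',get_image(c)[:,:,::-1])
    i=camera_info(c);print(c,i['fx'],np.round(i['R'],2).tolist(),np.round(i['t']))
    for l in('plain_ring','reel_ring','hex_ring','square_ring','drying_rack','waxing_rack','peg_plain','peg_square'):
        print(c,l,[(np.round(d['at'],1).tolist(),round(d['confidence'],2)) for d in spot_point(l,c)])
print(read_state()['t'])
E
```

```text
0.0 [240.03046571 603.40480346 208.86955127] [[-0.929, 0.37, -0.001], [0.37, 0.929, -0.002], [0.0, -0.002, -1.0]] 0.9998255074556446
top 400.38151200272824 [[-0.03, -1.0, 0.02], [-0.99, 0.02, -0.14], [0.14, -0.02, -0.99]] [-25. 491. 653.]
top plain_ring [([344.2, 56.0, 27.1], 0.81), ([445.7, 87.1, 54.1], 0.55)]
top reel_ring [([447.2, 173.3, 54.6], 0.78)]
top hex_ring [([442.2, 4.5, 52.6], 0.81)]
top square_ring [([437.4, -82.7, 52.6], 0.86), ([371.7, -188.9, 27.7], 0.58)]
top drying_rack [([443.2, 44.8, -1.5], 0.9)]
top waxing_rack [([643.4, -16.6, -0.4], 0.6), ([461.3, 173.2, 32.4], 0.28)]
top peg_plain [([453.7, 84.8, 32.5], 0.46)]
top peg_square [([436.2, -77.6, 24.7], 0.45)]
side 469.04917527015857 [[0.97, -0.25, 0.0], [-0.18, -0.73, -0.66], [0.17, 0.64, -0.75]] [-498.  122.  780.]
side plain_ring [([446.9, 84.1, 51.5], 0.87), ([341.6, 59.4, 28.2], 0.83)]
side reel_ring [([456.5, 173.5, 52.3], 0.58)]
side hex_ring [([440.9, -3.6, 50.5], 0.76)]
side square_ring [([441.3, -76.7, 49.9], 0.85), ([364.0, -193.9, 20.1], 0.66)]
side drying_rack []
side waxing_rack [([643.8, -12.2, 0.6], 0.81)]
side peg_plain [([450.9, 89.2, 30.8], 0.41)]
side peg_square [([436.1, -80.6, 27.5], 0.44)]
0.9
```

```bash
ls .
```

```text
pics
```

View pics/top0.png

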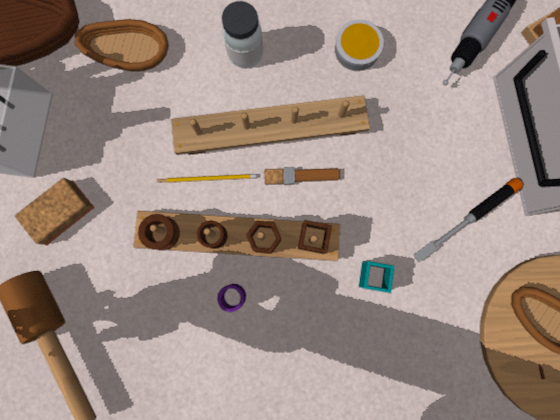

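View pics/side0.png

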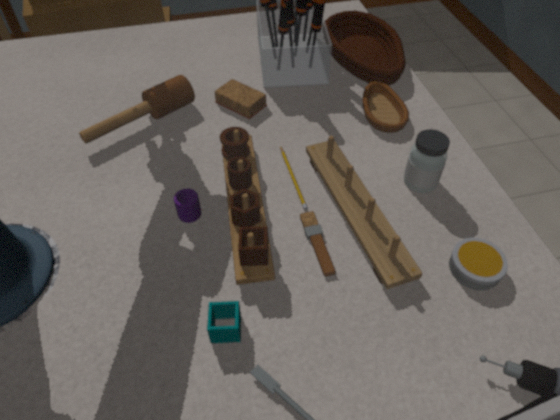

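Left to right in the top view, the drying rack (nearer, rows 215–255) holds reel (157,232), plain (212,234), hex (264,237) and square (315,236). The waxing rack is the empty far one, with pegs at about (196,127), (245,121), (294,115) and (344,109). The candidates that could be confused are the purple plain ring (231,297) and the turquoise square ring (377,277), both on the bench, and I'll leave those alone. Next I'll fit the poses by silhouette.

```bash
cat > fit.py <<'E'
from rig import *
import cv2,numpy as np
from scipy.optimize import minimize
CI={c:camera_info(c) for c in('top','side')}
def proj(P,c):
    i=CI[c];q=np.asarray(P,float)@np.array(i['R']).T+np.array(i['t']);return np.c_[i['fx']*q[:,0]/q[:,2]+i['cx'],i['fy']*q[:,1]/q[:,2]+i['cy']]
def ngon(n,r,a=0): t=a+2*np.pi*np.arange(n)/n;return np.c_[r*np.cos(t),r*np.sin(t)]
def prism(xy,z0,z1): return np.vstack([np.c_[xy,np.full(len(xy),z)] for z in(z0,z1)])
BOARD=np.array([[32,175],[32,-175],[-32,-175],[-32,175]])
RACK=[prism(BOARD,12,30)]+[prism(ngon(16,6)+[0,y],30,82) for y in(-127.5,-42.5,42.5,127.5)]
RING=dict(plain_ring=[prism(ngon(32,22),30,78)],reel_ring=[prism(ngon(32,29),30,72)],
 hex_ring=[prism(ngon(6,25/np.cos(np.pi/6),np.pi/6),30,74)],square_ring=[prism(ngon(4,23*2**.5,np.pi/4),30,76)])
PEG=prism(ngon(16,6),76,82)
def render(parts,p,c,dz=0):
    m=np.zeros((1680,2240),np.uint8);a=p[2];R=np.array([[np.cos(a),-np.sin(a)],[np.sin(a),np.cos(a)]])
    for P in parts:
        Q=np.c_[P[:,:2]@R.T+p[:2],P[:,2]+dz];h=cv2.convexHull(np.float32(proj(Q,c)*4+2))
        cv2.fillConvexPoly(m,np.int32(np.round(h)),1)
    return m
def fit(parts,masks,p0,dz=0):
    M={c:cv2.resize(m.astype(np.uint8),(2240,1680),interpolation=cv2.INTER_LINEAR) for c,m in masks.items()}
    def cost(p):
        s=0
        for c,m in M.items():
            r=render(parts,p,c,dz);s+=1-(r&m).sum()/(r|m).sum()
        return s/len(M)
    p0=np.array(p0,float);best=None
    for a in(-.12,.0,.12):
        r=minimize(cost,p0+[0,0,a],method='Nelder-Mead',options=dict(initial_simplex=p0+[0,0,a]+np.array([[0,0,0],[8,0,0],[0,8,0],[0,0,.1]]),xatol=.05,fatol=1e-4))
        if best is None or r.fun<best.fun:best=r
    return best.x,best.fun
def mask(l,c,near,hull):
    uv=proj([near],c)[0];b=None
    for d in cut_out(l,c):
        v,u=np.nonzero(d['pixels'])
        if len(u) and np.hypot(u.mean()-uv[0],v.mean()-uv[1])<25: b=d['pixels'].astype(np.uint8);break
    if b is not None and hull:
        k=np.zeros_like(b);cv2.fillConvexPoly(k,cv2.convexHull(np.argwhere(b)[:,::-1].astype(np.int32)),1);b=k
    return b
E
cat > m1.py <<'E'
from fit import *
im={c:get_image(c)[:,:,::-1].copy() for c in CI}
def run(l,parts,p0,z,hull):
    ms={c:mask(l,c,[*p0[:2],z],hull) for c in CI};ms={c:m for c,m in ms.items() if m is not None}
    for cs in ([list(ms)]+[[c] for c in ms]):
        x,f=fit(parts,{c:ms[c] for c in cs},p0);print(l,cs,np.round(x,3),round(f,3))
        if cs==list(ms): X=x
    for c in CI:
        for P in parts:
            cv2.polylines(im[c],[np.int32(cv2.findContours(render([P],X,c),0,1)[0][0]/4)],1,(0,255,0),1)
run('waxing_rack',RACK,[643,-15,.1],35,False)
for l,p in dict(plain_ring=[446,86,0],reel_ring=[450,173,0],hex_ring=[441,1,0],square_ring=[439,-79,0]).items(): run(l,RING[l],p,53,True)
cv2.imwrite('pics/fit.png',np.hstack([cv2.resize(im['top'][70:290,110:400],(400,303)),cv2.resize(im['side'][100:300,190:430],(400,333))[:303]]))
E
python3 m1.py
```

```text
waxing_rack ['top', 'side'] [ 6.43636e+02 -1.60800e+01  1.07000e-01] 0.054
waxing_rack ['top'] [ 6.44093e+02 -1.63860e+01  1.10000e-01] 0.038
waxing_rack ['side'] [ 6.43064e+02 -1.29320e+01  1.04000e-01] 0.063
plain_ring ['top', 'side'] [4.4681e+02 8.3135e+01 2.0900e-01] 0.095
plain_ring ['top'] [4.45835e+02 8.19700e+01 2.48000e-01] 0.107
plain_ring ['side'] [ 4.4746e+02  8.4184e+01 -3.3000e-02] 0.07
reel_ring ['top', 'side'] [4.52617e+02 1.71430e+02 1.43000e-01] 0.101
reel_ring ['top'] [ 4.52569e+02  1.71289e+02 -6.60000e-02] 0.03
reel_ring ['side'] [4.53827e+02 1.74387e+02 7.00000e-03] 0.166
hex_ring ['top', 'side'] [ 4.40223e+02 -1.55300e+00 -1.34000e-01] 0.049
hex_ring ['top'] [ 4.39969e+02 -1.96300e+00 -1.22000e-01] 0.035
hex_ring ['side'] [ 4.40865e+02 -4.10000e-01 -1.36000e-01] 0.05
square_ring ['top', 'side'] [ 4.38581e+02 -8.48430e+01 -2.26000e-01] 0.055
square_ring ['top'] [ 4.38009e+02 -8.54060e+01 -2.17000e-01] 0.049
square_ring ['side'] [ 4.39105e+02 -8.44280e+01 -2.44000e-01] 0.043
```

View pics/fit.png

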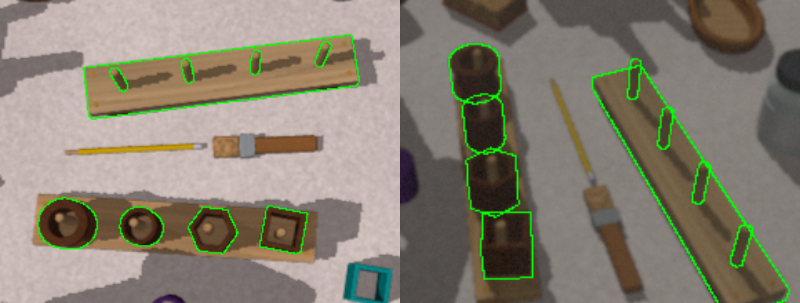

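The outlines fit well: the pegs in the top crop and the rings in both views line up, with green squares and hexes on the dark rings. The waxing pegs are at (630,111), (639,26), (648,-58) and (657,-143). I'll start with the reel.

Request:
move_arm --targets '[[[-148,-134,0],0.596,100],[[-148,-134,0],0.596,100],[[-148,-134,0],0.596,100],[[-148,-134,0],0.596,100],[[-148,-134,0],0.596,100]]' --force 35

```text
t: 1.92
ee_pos: [329.0, 422.5, 210.0]
ee_rot: [[-0.556, 0.831, 0.0], [0.831, 0.556, -0.0], [-0.0, 0.0, -1.0]]
ft_force: [0.9, 0.3, -0.2]
finger_gap: 1.0
grip_force: 0.0
```

```bash
cat > to.py <<'E'
import sys,numpy as np
from rig import *
s=read_state();R=np.array(s['ee_rot']);g=np.array(list(map(float,sys.argv[1:4])));a=float(sys.argv[4])
print(np.round(s['t'],2),np.round(s['ee_pos'],1),'shift',np.round(R.T@(g-s['ee_pos']),1),'yaw',round(np.arctan2(R[1,1],R[0,1])-a,3),'gap',round(s['finger_gap'],3),'q',np.round(s['joint_pos'],2))
E
python3 to.py 453 171.5 140 0
```

```text
1.92 [329.  422.5 210. ] shift [-277.5  -36.6   70.2] yaw 0.59 gap 1.0 q [ 0.7  -0.02  1.85 -0.    1.32  0.11]
```

Request:
move_arm --targets '[[[-196,-26,50],0.59,100],[[-196,-26,50],0.59,100],[[-196,-26,50],0.59,100],[[-196,-26,50],0.59,100],[[-196,-26,50],0.59,100]]'

```text
t: 2.33
ee_pos: [417.4, 245.8, 159.7]
ee_rot: [[-0.0, 1.0, 0.001], [1.0, 0.0, 0.0], [0.0, 0.001, -1.0]]
ft_force: [0.6, -0.6, 0.0]
finger_gap: 1.003
grip_force: 0.0
```

```bash
python3 to.py 453 171.5 110 0
```

```text
2.33 [417.4 245.8 159.7] shift [-74.3  35.5  49.8] yaw 0.0 gap 1.003 q [ 0.3  -0.1   2.02 -0.    1.22  0.3 ]
```

Request:
move_arm --targets '[[[-37,18,10],0,100],[[-74,36,30],0,100],[[-74,36,60],0,100],[[-74,36,80],0,100],[[-74,36,80],0,100]]'

```text
t: 2.75
ee_pos: [450.0, 172.7, 75.7]
ee_rot: [[-0.004, 1.0, -0.009], [1.0, 0.004, -0.001], [-0.001, -0.009, -1.0]]
ft_force: [-1.2, 1.2, -0.1]
finger_gap: 0.996
grip_force: 0.0
```

```bash
cat > snap.py <<'E'
import sys,cv2
from rig import *
a=get_image('top')[60:300,100:420,::-1];b=get_image('side')[90:330,160:480,::-1]
import numpy as np;cv2.imwrite(f'pics/{sys.argv[1]}.png',cv2.resize(np.hstack([a,b]),(800,300),interpolation=cv2.INTER_CUBIC))
E
python3 snap.py reel
```

```text
(no output)
```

View pics/reel.png

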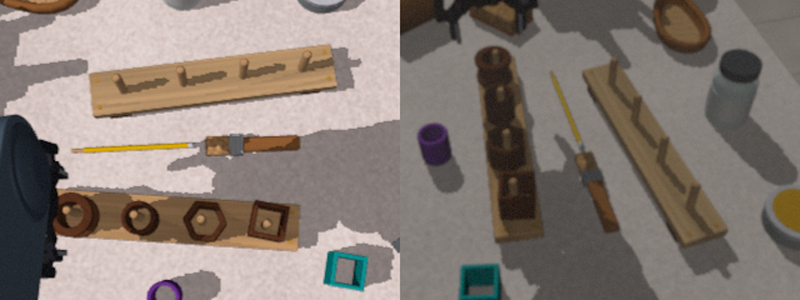

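```bash
python3 - <<'E'
from fit import *
s=read_state();print(s['ee_pos'],s['t'],s['joint_pos'])
for n,P in dict(tcp=s['ee_pos'],f1=[493,172,89],f2=[407,172,89],ring=[453,171.5,72]).items():
    a=proj([P],'top')[0];b=proj([P],'side')[0];print(n,(a-[100,60])*1.25,(b-[160,90])*1.25+[400,0])
E
```

```text
[453.03749239 174.1248637   80.01309699] 2.85 [1.32787651e-01 2.35994132e-02 2.06198708e+00 4.51515074e-05
 1.05706125e+00 1.26751396e-01]
tcp [ 65.1009943  213.23303322] [491.82434817  51.70704314]
f1 [ 65.19228647 180.89338796] [517.17855947  44.01291723]
f2 [ 63.843103   249.79204566] [461.66206514  52.7363394 ]
ring [ 69.11206981 213.73979487] [492.50539091  56.77804595]
```

```bash
python3 snap.py reel2
```

```text
(no output)
```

View pics/reel2.png

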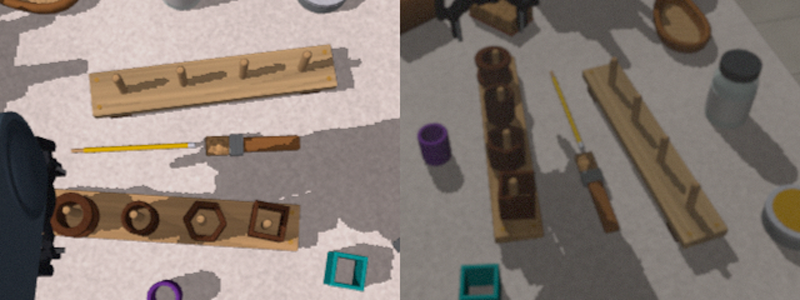

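```bash
python3 - <<'E'
from rig import *
import cv2,numpy as np
a=get_image('top')[130:290,60:200,::-1];b=get_image('side')[40:200,190:330,::-1]
i=np.hstack([a,b]);i=cv2.convertScaleAbs(i,alpha=1.6,beta=20);cv2.imwrite('pics/reel3.png',cv2.resize(i,None,fx=2.8,fy=2.8,interpolation=cv2.INTER_CUBIC))
print(read_state()['finger_gap'],read_state()['ee_pos'])
E
```

```text
1.0019479294237577 [454.53313834 174.79409276  81.88303728]
```

View pics/reel3.png

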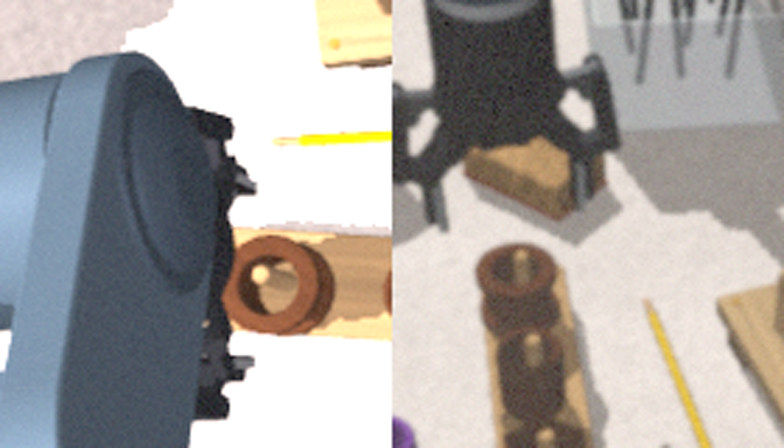

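```bash
python3 - <<'E'
from fit import *
from scipy.optimize import least_squares
for n,a,b in(('far',(149,197),(258,113)),('near',(149,261),(207,122))):
    r=least_squares(lambda X:np.r_[proj([X],'top')[0]-a,proj([X],'side')[0]-b],[450,170,90]);print(n,r.x.round(1),r.fun.round(1))
for i in range(2):
    s=read_state();print(s['ee_pos'],s['t'],s['joint_pos'].__repr__(),s['qvel']);get_image('top')
E
```

```text
far [500.6 167.2 120.1] [ 0.  -0.5 -0.6  0.1]
near [405.  165.7 118.7] [ 0.  -0.1 -0.2  0. ]
[454.53313834 174.79409276  81.88303728] 3.05 array([ 1.33801121e-01,  2.13816855e-02,  2.06021611e+00, -1.65171689e-05,
        1.05642917e+00,  1.26756748e-01]) [-0.00028269  0.00157992  0.00387843 -0.00092752 -0.00374992 -0.00132069]
[454.35418744 174.74983659  81.66746467] 3.1 array([1.33746706e-01, 2.15428173e-02, 2.06051594e+00, 7.59490023e-06,
       1.05633901e+00, 1.26743099e-01]) [-0.00154393  0.00471369  0.00707018  0.00055415 -0.00110956  0.00090413]
```

Request:
move_arm --targets '[[[-3,-1,15],0,100],[[-3,-1,30],0,100],[[-3,-1,40],0,100],[[-3,-1,40],0,100],[[-3,-1,40],0,100]]'

```text
t: 3.57
ee_pos: [452.1, 171.2, 40.0]
ee_rot: [[-0.006, 1.0, -0.001], [1.0, 0.006, -0.0], [-0.0, -0.001, -1.0]]
ft_force: [-0.5, -1.3, 0.4]
finger_gap: 0.996
grip_force: 0.0
```

```bash
cat > zoom.py <<'E'
import sys,cv2,numpy as np
from rig import *
n,u,v,p,q=sys.argv[1],*map(int,sys.argv[2:])
a=get_image('top')[max(v,0):v+160,u:u+140,::-1];b=get_image('side')[q:q+160,p:p+140,::-1]
i=cv2.convertScaleAbs(np.hstack([a,b]),alpha=1.6,beta=20);cv2.imwrite(f'pics/{n}.png',cv2.resize(i,None,fx=2.8,fy=2.8,interpolation=cv2.INTER_CUBIC))
s=read_state();print(s['finger_gap'],s['ee_pos'],s['ft_force'])
E
python3 zoom.py reel4 60 130 190 40
```

```text
0.9975048318149022 [453.05176803 171.332436    40.8757909 ] [0.16877558 0.06184714 0.56146482]
```

View pics/reel4.png

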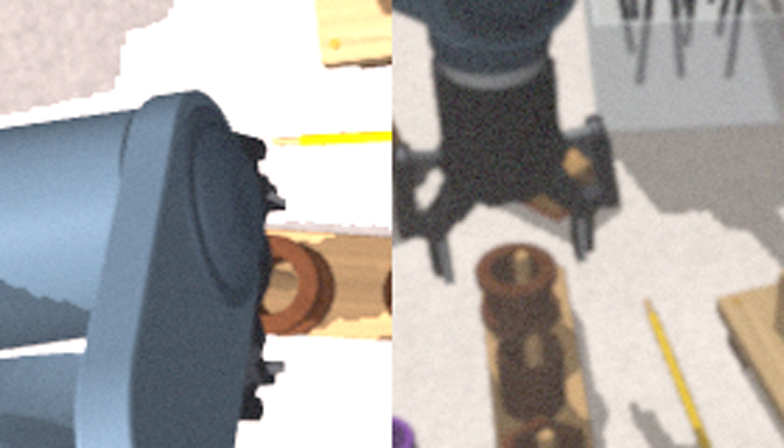

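The side view puts the fingertips at about (209,140) and (258,132), level with the reel's top flange. I'll go a little lower and close.

Request:
move_arm --targets '[[[0,0,10],0,100],[[0,0,15],0,100],[[0,0,15],0,40],[[0,0,15],0,40],[[0,0,15],0,40]]'

```text
t: 4.08
ee_pos: [452.5, 171.1, 25.3]
ee_rot: [[-0.006, 1.0, 0.0], [1.0, 0.006, 0.0], [0.0, 0.0, -1.0]]
ft_force: [-0.6, -0.0, -0.8]
finger_gap: 0.655
grip_force: 37.1
```

Request:
move_arm --targets '[[[0,0,0],0,40],[[0,0,0],0,40],[[0,0,0],0,40],[[0,0,0],0,40],[[0,0,0],0,40]]'

```text
t: 4.5
ee_pos: [452.6, 171.2, 25.2]
ee_rot: [[-0.006, 1.0, 0.001], [1.0, 0.006, 0.0], [0.0, 0.001, -1.0]]
ft_force: [0.3, 0.5, 1.6]
finger_gap: 0.654
grip_force: 37.2
```

```bash
python3 zoom.py reel5 60 130 190 40
```

```text
0.6548094983245573 [452.58285734 171.14047501  25.22335332] [ 0.35504976 -0.34535894  1.78478592]
```

View pics/reel5.png

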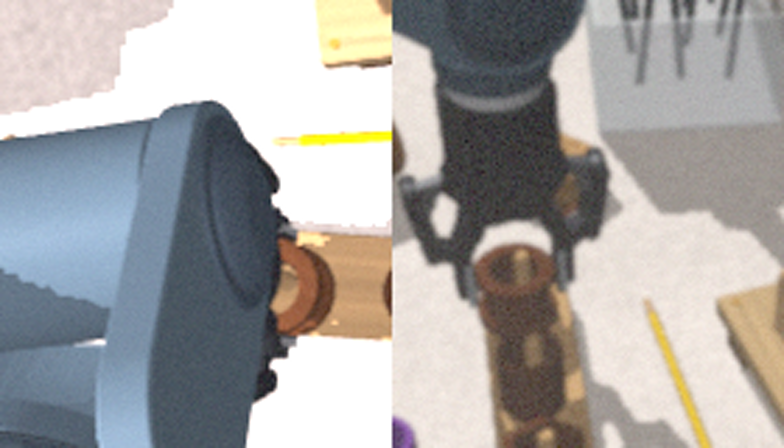

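Request:
move_arm --targets '[[[0,0,-35],0,40],[[0,0,-68],0,40],[[0,0,-68],0,40],[[-13,38,-68],0,40],[[-26,76,-68],0,40]]'

```text
t: 5.02
ee_pos: [527.8, 145.9, 92.7]
ee_rot: [[-0.008, 1.0, -0.001], [1.0, 0.008, 0.0], [0.0, -0.001, -1.0]]
ft_force: [1.3, 0.1, 0.5]
finger_gap: 0.653
grip_force: 39.0
```

Request:
move_arm --targets '[[[-12,36,0],0,40],[[-24,71,0],0,40],[[-34,101,0],0,40],[[-34,101,0],0,40],[[-34,101,0],0,40]]'

```text
t: 5.43
ee_pos: [630.2, 111.4, 91.9]
ee_rot: [[-0.005, 1.0, -0.001], [1.0, 0.005, 0.0], [0.0, -0.001, -1.0]]
ft_force: [-1.0, -0.8, -1.3]
finger_gap: 0.662
grip_force: 39.0
```

```bash
python3 to.py 630 110.8 93 0; python3 zoom.py reel6 110 30 250 80
```

```text
5.43 [630.2 111.4  91.9] shift [-0.6 -0.2 -1.1] yaw 0.005 gap 0.662 q [-0.    0.35  1.66  0.    1.14 -0.01]
0.6538444810304118 [628.3445201  112.44729065  91.89808442] [-0.00603347  0.23099978  0.0549126 ]
```

View pics/reel6.png

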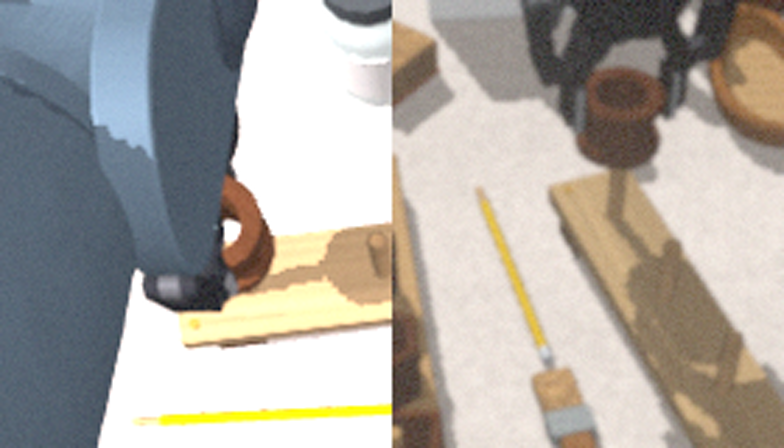

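The reel hangs upright over the left peg (side view about (620,160) above the peg at (617,195)). I'll lower it.

Request:
move_arm --targets '[[[-1,1,25],0,40],[[-1,1,50],0,40],[[-1,1,66],0,40],[[-1,1,66],0,40],[[-1,1,66],0,40]]'

```text
t: 5.95
ee_pos: [628.9, 111.9, 26.3]
ee_rot: [[-0.007, 1.0, -0.002], [1.0, 0.007, 0.0], [0.0, -0.002, -1.0]]
ft_force: [-0.4, -0.5, -0.7]
finger_gap: 0.655
grip_force: 40.1
```

Request:
move_arm --targets '[[[0,0,0],0,100],[[0,0,0],0,100],[[0,0,0],0,100],[[0,0,-20],0,100],[[0,0,-60],0,100]]'

```text
t: 6.37
ee_pos: [626.3, 111.1, 82.4]
ee_rot: [[-0.006, 1.0, -0.011], [1.0, 0.006, 0.0], [0.0, -0.011, -1.0]]
ft_force: [0.5, 0.8, -0.3]
finger_gap: 1.002
grip_force: 0.0
```

Request:
move_arm --targets '[[[0,-5,-5],0,100],[[-7,-45,-5],0,100],[[-14,-85,-5],0,100],[[-21,-125,-5],0,100],[[-27,-165,-5],0,100]]'

```text
t: 6.78
ee_pos: [464.5, 82.9, 92.4]
ee_rot: [[-0.006, 1.0, 0.001], [1.0, 0.006, -0.0], [-0.0, 0.001, -1.0]]
ft_force: [-0.7, 0.4, 0.1]
finger_gap: 1.004
grip_force: 0.0
```

Request:
move_arm --targets '[[[-2,-18,0],0,100],[[-2,-18,0],0,100],[[-2,-18,0],0,100]]'

```text
t: 7.03
ee_pos: [448.0, 81.0, 92.8]
ee_rot: [[-0.006, 1.0, 0.003], [1.0, 0.006, -0.0], [-0.0, 0.003, -1.0]]
ft_force: [0.6, -0.2, 0.2]
finger_gap: 0.995
grip_force: 0.0
```

```bash
python3 to.py 446.8 83.5 27 0;python3 zoom.py plain1 180 30 250 80;python3 to.py 446.8 83.5 27 0
```

```text
7.03 [448.   81.   92.8] shift [ 2.5 -1.3 65.8] yaw 0.006 gap 0.995 q [-0.07 -0.08  2.13  0.    1.08 -0.08]
0.9989414504773635 [449.45475487  81.02019789  93.10715601] [-0.16442056 -0.2708498   0.05182182]
7.13 [449.5  81.   93.1] shift [ 2.5 -2.8 66.1] yaw 0.006 gap 0.999 q [-0.07 -0.07  2.13  0.    1.08 -0.08]
```

```bash
cat > chk.py <<'E'
import sys
from fit import *
l=sys.argv[1];p0=[*map(float,sys.argv[2:4]),0]
for c in CI: get_image(c)
for c in CI:
    m=mask(l,c,[*p0[:2],53],True)
    if m is not None: x,f=fit(RING[l],{c:m},p0);print(l,c,x.round(2),round(f,3))
E
python3 chk.py reel_ring 630 111; python3 chk.py plain_ring 447 84
```

```text
reel_ring top [6.2878e+02 1.1168e+02 1.0000e-01] 0.048
reel_ring side [ 6.2893e+02  1.1223e+02 -8.0000e-02] 0.037
plain_ring side [4.4663e+02 8.3880e+01 8.0000e-02] 0.048
```

Request:
move_arm --targets '[[[2,-2,25],0,100],[[2,-2,50],0,100],[[2,-2,63],0,100],[[2,-2,63],0,25],[[2,-2,63],0,25]]'

```text
t: 7.95
ee_pos: [445.4, 83.1, 28.6]
ee_rot: [[-0.006, 1.0, -0.002], [1.0, 0.006, 0.0], [0.0, -0.002, -1.0]]
ft_force: [0.2, 0.9, -0.5]
finger_gap: 0.744
grip_force: 0.0
```

Request:
move_arm --targets '[[[0,0,0],0,25],[[0,0,0],0,25],[[0,0,0],0,25],[[0,0,0],0,25]]'

```text
t: 8.28
ee_pos: [447.3, 83.0, 30.5]
ee_rot: [[-0.006, 1.0, 0.003], [1.0, 0.006, -0.0], [-0.0, 0.003, -1.0]]
ft_force: [0.1, -0.2, 4.8]
finger_gap: 0.499
grip_force: 36.0
```

Request:
move_arm --targets '[[[0,0,-35],0,25],[[0,0,-70],0,25],[[0,0,-70],0,25],[[-12,38,-70],0,25],[[-23,76,-70],0,25]]'

```text
t: 8.7
ee_pos: [521.7, 60.8, 99.2]
ee_rot: [[-0.007, 1.0, 0.001], [1.0, 0.007, -0.0], [-0.0, 0.001, -1.0]]
ft_force: [-0.4, -0.2, 0.3]
finger_gap: 0.501
grip_force: 36.7
```

Request:
move_arm --targets '[[[-12,38,0],0,25],[[-23,76,0],0,25],[[-34,112,0],0,25],[[-34,115,0],0,25],[[-34,115,0],0,25]]'

```text
t: 9.12
ee_pos: [638.5, 26.5, 98.3]
ee_rot: [[-0.005, 1.0, -0.0], [1.0, 0.005, 0.0], [0.0, -0.0, -1.0]]
ft_force: [-0.6, -0.5, 0.1]
finger_gap: 0.499
grip_force: 36.7
```

```bash
python3 zoom.py plain2 160 30 270 80;  python3 to.py 639.1 25.6 32 0
```

```text
0.49844210844978054 [636.20220095  27.4972964   98.25749549] [-1.07860565 -0.61305012 -0.31020027]
9.22 [636.2  27.5  98.3] shift [-1.9  3.  66.3] yaw 0.006 gap 0.498 q [-0.13  0.33  1.67  0.    1.14 -0.14]
```

View pics/plain2.png

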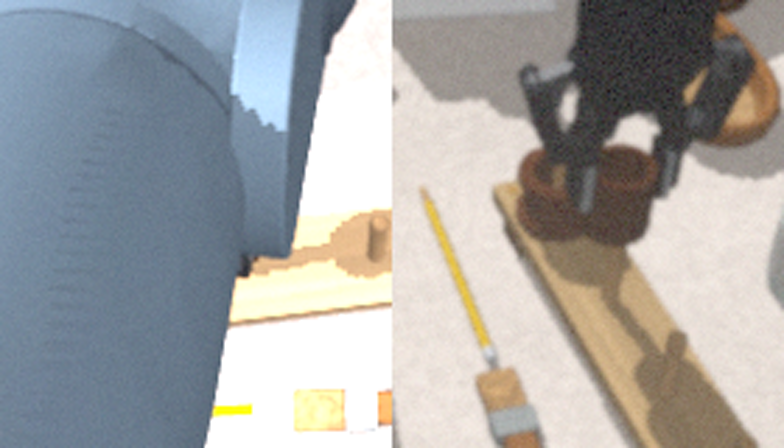

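The reel is seated on the left peg, and the plain ring hangs above the second.

Request:
move_arm --targets '[[[-1,2,25],0,25],[[-1,2,50],0,25],[[-1,2,67],0,25],[[-1,2,67],0,25],[[-1,2,67],0,25]]'

```text
t: 9.63
ee_pos: [637.5, 26.9, 31.6]
ee_rot: [[-0.007, 1.0, -0.002], [1.0, 0.007, 0.0], [0.0, -0.002, -1.0]]
ft_force: [0.6, -0.1, -0.2]
finger_gap: 0.496
grip_force: 37.5
```

Request:
move_arm --targets '[[[0,0,0],0,100],[[0,0,0],0,100],[[0,0,0],0,100],[[0,0,-20],0,100],[[0,0,-60],0,100]]'

```text
t: 10.05
ee_pos: [634.8, 26.8, 87.3]
ee_rot: [[-0.006, 1.0, -0.011], [1.0, 0.006, 0.001], [0.002, -0.011, -1.0]]
ft_force: [0.5, -0.3, -0.0]
finger_gap: 1.0
grip_force: 0.0
```

Request:
move_arm --targets '[[[0,-5,-5],0,100],[[-6,-45,-5],0.06,100],[[-12,-85,-5],0.13,100],[[-18,-125,-5],0.13,100],[[-24,-165,-5],0.13,100]]'

```text
t: 10.47
ee_pos: [472.9, 1.1, 97.4]
ee_rot: [[0.123, 0.992, 0.001], [0.992, -0.123, -0.0], [-0.0, 0.001, -1.0]]
ft_force: [0.2, 0.3, 1.3]
finger_gap: 1.002
grip_force: 0.0
```

```bash
python3 to.py 440.2 -1.6 92 -0.134
```

```text
10.47 [472.9   1.1  97.4] shift [ -6.7 -32.1   5.4] yaw 0.01 gap 1.002 q [-0.24 -0.04  2.09 -0.    1.09 -0.11]
```

Request:
move_arm --targets '[[[-7,-32,0],0.01,100],[[-7,-32,0],0.01,100],[[-7,-32,0],0.01,100]]'

```text
t: 10.72
ee_pos: [440.6, -1.7, 97.3]
ee_rot: [[0.134, 0.991, 0.001], [0.991, -0.134, -0.0], [-0.0, 0.001, -1.0]]
ft_force: [1.1, 0.5, 1.1]
finger_gap: 0.999
grip_force: 0.0
```

```bash
python3 chk.py plain_ring 638 26; python3 chk.py hex_ring 440 -1;python3 to.py 440.3 -1.3 30 -0.134
```

```text
plain_ring top [6.3682e+02 2.6530e+01 7.0000e-02] 0.09
plain_ring side [ 6.3722e+02  2.7710e+01 -6.0000e-02] 0.077
11.12 [442.4  -1.8  97.1] shift [ 0.2 -2.1 67.1] yaw 0.0 gap 0.999 q [-0.26 -0.12  2.16  0.    1.1  -0.13]
```

Request:
move_arm --targets '[[[0,-2,25],0,100],[[0,-2,50],0,100],[[0,-2,69],0,100],[[0,-2,69],0,30],[[0,-2,69],0,30]]'

```text
t: 11.53
ee_pos: [439.1, -1.2, 27.4]
ee_rot: [[0.133, 0.991, -0.003], [0.991, -0.133, 0.001], [0.0, -0.003, -1.0]]
ft_force: [0.7, 0.3, 0.2]
finger_gap: 0.749
grip_force: 0.0
```

Request:
move_arm --targets '[[[0,0,0],0,30],[[0,0,0],0,30],[[0,0,0],0,30],[[0,0,0],0,30]]'

```text
t: 11.87
ee_pos: [440.9, -1.8, 29.3]
ee_rot: [[0.134, 0.991, 0.003], [0.991, -0.134, -0.001], [-0.0, 0.003, -1.0]]
ft_force: [0.8, 0.3, 4.6]
finger_gap: 0.578
grip_force: 38.2
```

Request:
move_arm --targets '[[[0,0,-35],0,30],[[0,0,-70],0,30],[[0,0,-70],0,30],[[-5,38,-70],0,30],[[-10,76,-70],0,30]]'

```text
t: 12.28
ee_pos: [513.6, -21.2, 98.4]
ee_rot: [[0.133, 0.991, 0.001], [0.991, -0.133, -0.0], [-0.0, 0.001, -1.0]]
ft_force: [-0.2, -0.0, 0.0]
finger_gap: 0.573
grip_force: 37.8
```

Request:
move_arm --targets '[[[-5,38,0],0,30],[[-10,76,0],0,30],[[-15,114,0],0,30],[[-18,138,0],0,30],[[-18,138,0],0,30]]'

```text
t: 12.7
ee_pos: [652.1, -59.6, 98.3]
ee_rot: [[0.135, 0.991, 0.004], [0.991, -0.135, -0.001], [-0.001, 0.004, -1.0]]
ft_force: [0.2, 1.1, -0.2]
finger_gap: 0.577
grip_force: 37.7
```

```bash
python3 zoom.py hex2 200 30 290 100;  python3 to.py 648.3 -58.3 30 -.134
```

```text
0.5758019098758896 [648.19273838 -57.94400514  97.43064074] [-0.57905269 -0.1605404  -1.15610388]
12.8 [648.2 -57.9  97.4] shift [-0.3  0.2 67.4] yaw -0.0 gap 0.576 q [-0.26  0.36  1.63  0.    1.15 -0.13]
```

View pics/hex2.png

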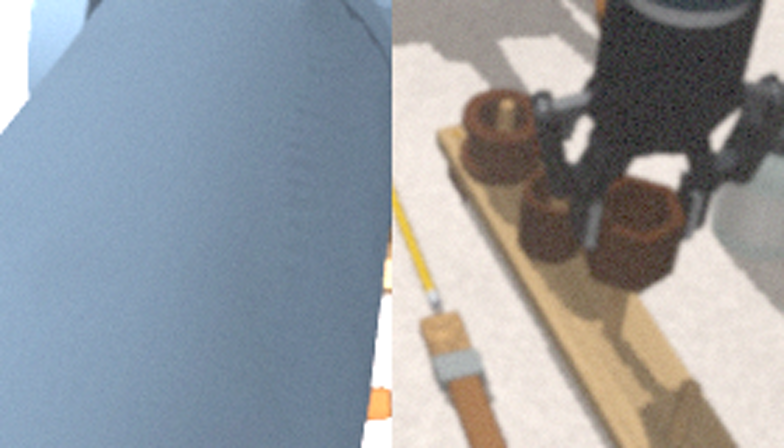

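The reel and plain rings are seated. The hex is above the third peg, so I'll lower it.

Request:
move_arm --targets '[[[0,0,25],0,30],[[0,0,50],0,30],[[0,0,67],0,30],[[0,0,67],0,30],[[0,0,67],0,30]]'

```text
t: 13.22
ee_pos: [646.5, -57.2, 30.4]
ee_rot: [[0.133, 0.991, -0.002], [0.991, -0.133, 0.001], [0.0, -0.002, -1.0]]
ft_force: [0.4, -0.1, 0.0]
finger_gap: 0.574
grip_force: 40.4
```

Request:
move_arm --targets '[[[0,0,0],0,100],[[0,0,0],0,100],[[0,0,0],0,100],[[0,0,-20],0,100],[[0,0,-60],0,100]]'

```text
t: 13.63
ee_pos: [643.7, -56.7, 86.1]
ee_rot: [[0.134, 0.991, -0.011], [0.991, -0.134, 0.003], [0.001, -0.011, -1.0]]
ft_force: [0.7, -0.1, 0.0]
finger_gap: 0.998
grip_force: 0.0
```

```bash
python3 to.py 438.6 -84.8 96 -0.226
```

```text
13.63 [643.7 -56.7  86.1] shift [ -55.2 -199.6   -7.8] yaw 0.092 gap 0.998 q [-0.26  0.37  1.64 -0.    1.14 -0.13]
```

Request:
move_arm --targets '[[[0,-5,-7],0,100],[[-11,-45,-7],0.05,100],[[-23,-84,-7],0.09,100],[[-34,-124,-7],0.09,100],[[-45,-163,-7],0.09,100]]'

```text
t: 14.05
ee_pos: [478.9, -80.7, 98.3]
ee_rot: [[0.222, 0.975, 0.001], [0.975, -0.222, -0.001], [-0.0, 0.001, -1.0]]
ft_force: [-0.2, -0.3, 0.8]
finger_gap: 1.002
grip_force: 0.0
```

```bash
python3 to.py 438.6 -84.8 96 -0.226
```

```text
14.05 [478.9 -80.7  98.3] shift [-12.9 -38.4   2.2] yaw 0.003 gap 1.002 q [-0.4  -0.01  2.05 -0.    1.09 -0.18]
```

Request:
move_arm --targets '[[[-13,-38,0],0,100],[[-13,-38,0],0,100],[[-13,-38,0],0,100]]'

```text
t: 14.3
ee_pos: [438.8, -84.6, 97.9]
ee_rot: [[0.224, 0.975, 0.001], [0.975, -0.224, -0.0], [-0.0, 0.001, -1.0]]
ft_force: [1.0, -0.2, 0.5]
finger_gap: 0.999
grip_force: 0.0
```

```bash
python3 chk.py hex_ring 647 -57; python3 chk.py square_ring 439 -85;python3 to.py 438.6 -84.8 30 -0.226
```

```text
hex_ring top [ 6.4569e+02 -5.7520e+01 -5.0000e-02] 0.064
hex_ring side [ 6.4591e+02 -5.5600e+01 -1.0000e-01] 0.061
square_ring top [ 4.1696e+02 -5.1040e+01 -1.5000e-01] 0.845
square_ring side [ 4.3854e+02 -8.2410e+01 -2.3000e-01] 0.044
14.7 [441.4 -84.9  98.1] shift [-0.5 -2.7 68.1] yaw 0.003 gap 0.999 q [-0.44 -0.1   2.14  0.    1.1  -0.22]
```

Request:
move_arm --targets '[[[0,-3,25],0,100],[[0,-3,50],0,100],[[0,-3,69],0,100],[[0,-3,69],0,25],[[0,-3,69],0,25]]'

```text
t: 15.12
ee_pos: [437.1, -83.9, 28.3]
ee_rot: [[0.222, 0.975, -0.002], [0.975, -0.222, 0.001], [0.001, -0.003, -1.0]]
ft_force: [-0.5, 0.2, 0.1]
finger_gap: 0.751
grip_force: 0.0
```

Request:
move_arm --targets '[[[0,0,0],0,25],[[0,0,0],0,25],[[0,0,0],0,25],[[0,0,0],0,25]]'

```text
t: 15.45
ee_pos: [439.0, -84.8, 30.5]
ee_rot: [[0.222, 0.975, 0.003], [0.975, -0.222, -0.001], [-0.001, 0.003, -1.0]]
ft_force: [-0.3, 0.1, 5.2]
finger_gap: 0.536
grip_force: 37.6
```

Request:
move_arm --targets '[[[0,0,-35],0,25],[[0,0,-70],0,25],[[0,0,-70],0,25],[[-1,38,-70],0,25],[[-3,76,-70],0,25]]'

```text
t: 15.87
ee_pos: [510.9, -103.5, 99.3]
ee_rot: [[0.222, 0.975, 0.001], [0.975, -0.222, -0.0], [-0.0, 0.001, -1.0]]
ft_force: [0.1, -0.3, 0.8]
finger_gap: 0.533
grip_force: 37.0
```

Request:
move_arm --targets '[[[-1,38,0],0,25],[[-3,76,0],0,25],[[-5,114,0],0,25],[[-6,150,0],0,25],[[-6,150,0],0,25]]'

```text
t: 16.28
ee_pos: [660.6, -145.1, 98.1]
ee_rot: [[0.223, 0.975, 0.003], [0.975, -0.223, -0.001], [-0.0, 0.003, -1.0]]
ft_force: [-1.0, 0.3, -1.0]
finger_gap: 0.532
grip_force: 37.0
```

```bash
python3 zoom.py sq2 230 30 310 150;  python3 to.py 657.4 -142.8 31 -.226
```

```text
0.528966212708507 [ 656.39510744 -143.31584706   97.94664982] [ 0.09619833  0.29703032 -0.28084136]
16.38 [ 656.4 -143.3   97.9] shift [ 0.7  0.9 66.9] yaw 0.002 gap 0.529 q [-0.38  0.41  1.57 -0.    1.17 -0.16]
```

View pics/sq2.png

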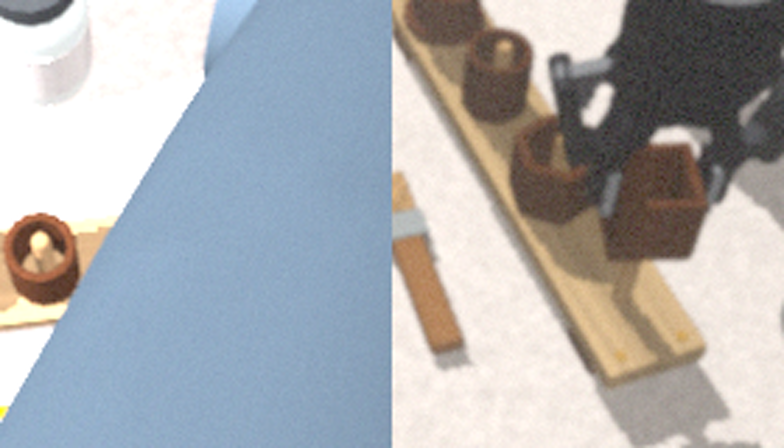

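Reel, plain and hex are seated. The square ring is above the last peg, foot at about (622,295).

Request:
move_arm --targets '[[[0,1,25],0,25],[[0,1,50],0,25],[[0,1,66],0,25],[[0,1,66],0,25],[[0,1,66],0,25]]'

```text
t: 16.8
ee_pos: [655.9, -143.0, 32.5]
ee_rot: [[0.222, 0.975, -0.001], [0.975, -0.222, 0.001], [0.0, -0.002, -1.0]]
ft_force: [0.1, -0.3, 0.3]
finger_gap: 0.532
grip_force: 38.8
```

Request:
move_arm --targets '[[[0,0,0],0,100],[[0,0,0],0,100],[[0,0,0],0,100],[[0,0,-20],0,100],[[0,0,-60],0,100]]'

```text
t: 17.22
ee_pos: [652.8, -141.9, 87.9]
ee_rot: [[0.222, 0.975, -0.011], [0.975, -0.222, 0.004], [0.002, -0.011, -1.0]]
ft_force: [0.3, -0.6, -0.3]
finger_gap: 1.001
grip_force: 0.0
```

Request:
move_arm --targets '[[[0,0,-40],0,100],[[-20,-30,-80],0,100],[[-40,-65,-80],0,100],[[-60,-100,-80],0,100],[[-60,-100,-80],0,100]]'

```text
t: 17.63
ee_pos: [541.7, -180.2, 173.3]
ee_rot: [[0.224, 0.975, -0.002], [0.975, -0.224, -0.0], [-0.001, -0.002, -1.0]]
ft_force: [0.2, -0.5, -1.1]
finger_gap: 0.998
grip_force: 0.0
```

Request:
move_arm --targets '[[[-38,-10,0],0,100],[[-76,-20,0],0,100],[[-110,-30,0],0,100],[[-150,-40,0],0,100],[[-150,-40,0],0,100]]'

```text
t: 18.05
ee_pos: [471.4, -322.5, 173.8]
ee_rot: [[0.228, 0.974, 0.0], [0.974, -0.228, -0.003], [-0.003, 0.001, -1.0]]
ft_force: [0.3, -0.2, 0.2]
finger_gap: 0.998
grip_force: 0.0
```

```bash
python3 snap.py final; for a in "square_ring 657 -143" "hex_ring 646 -57" "plain_ring 637 27" "reel_ring 629 112"; do python3 chk.py $a; done; python3 to.py 0 0 0 0
```

```text
square_ring top [ 6.5596e+02 -1.4290e+02 -2.1000e-01] 0.048
square_ring side [ 6.6021e+02 -1.4351e+02 -5.1000e-01] 0.12
hex_ring top [ 6.4604e+02 -5.7850e+01 -6.0000e-02] 0.036
plain_ring top [6.366e+02 2.681e+01 1.300e-01] 0.041
reel_ring top [6.2888e+02 1.1160e+02 1.2000e-01] 0.032
18.95 [ 473.8 -317.1  173. ] shift [ 203.9 -532.4  173. ] yaw -0.224 gap 0.998 q [-0.79  0.1   1.8  -0.    1.25 -0.56]
```

View pics/final.png

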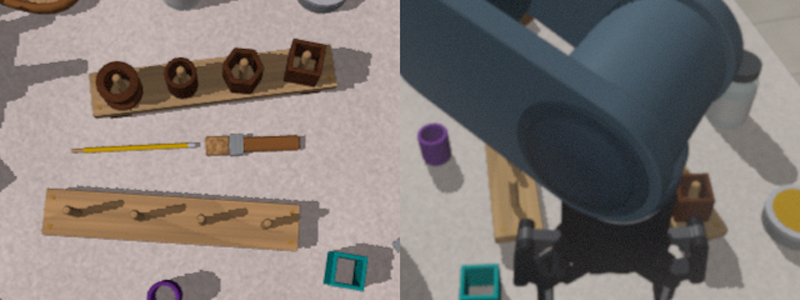

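The final picture shows all four rings on the waxing rack pegs, left to right: reel (118,85), plain (180,77), hex (243,70) and square (305,62). The look-alikes haven't moved and the arm is clear.

```bash
python3 -c "
from rig import *
print(job_done())"
```

```text
the job is handed in; nothing more can be done
None
```

All four napkin rings are on the waxing rack, one to a peg and seated by the camera check, in the original left-to-right order (reel, plain, hex, square); the job was handed in at about 19 s.

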